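# Close the mixer-attachment case

### The arm

A 6-joint arm with a two-finger parallel gripper is mounted at the origin on the work surface. World frame = base frame: x ahead of the robot, y to its left, z up, the work surface at z = 0. Lengths are in m, angles in rad, forces in N, time in s.
With the tool pointing down it reaches from about 0.35 to 0.95 m from the base axis. Payload 17.4 kg.
Tool frame: the origin (TCP) lies at the very end of the fingers, on their centre line; the grasp point (between the pads) lies 19 mm behind it; z points along the fingers, y is the line along which they close (so a half turn about z gives the same grasp; the last joint's range is limited). The gripper opens to 93 mm and grips with 3 to 60 N. Pads are 15 mm wide; open, the fingers measure 128 mm over their backs; the gripper's body (75 mm by 188 mm) begins 65 mm behind the grasp point.
Start: joints at [-1.343, 0.116, 1.442, -0, 1.584, -0.038], TCP at [0.177, -0.651, 0.219] pointing down, gripper open.
Joint ranges: [-2.83, 2.83], [-0.83, 2.19], [0.07, 2.5], [-1.14, 4.28], [0.01, 3], [-2.97, 2.97]. Speed limits (rad/s): [1.89, 1.89, 2.22, 3.14, 3.14, 3.14].

### API

Orientations are given as a unit quaternion [x, y, z, w].
In Python, from plant import arm gives the robot as it stands. The module is installed in compiled form; this text tells all that it offers.
- The arm moves only by the tool step_arm, never from a script. Its argument "increments" is a list of rows, each a list of 3 entries, a list of its own where there are three numbers: the turn, a rotation vector about the tool's x, y, z in rad, then the shift along the tool's x, y, z in cm, then the opening, from 0 (shut) to 1 (fully open). In form: [[[ax, ay, az], [x, y, z], fingers], ...]. A call has 1 to 20 rows; each row shifts and turns the commanded pose from where the row before left it, along the tool's axes as they then stand; what a row does not reach is not made up. A row lasts 1/10 s, in which the tool goes at most 50 mm and 8.59 degrees, less where a joint would pass 70% of its speed; a pose out of reach is approached as far as the arm can. A call with a gripper value outside its range is refused whole. The fingers move at their own pace and stop on an object; the grip force is fixed at half the most. Time passes only in rows, so rows that do not move let the fingers close. It gives the time, the measured TCP pose, the force, the opening and the grip force at its end, in the units of the state.
- arm.sense(): the state, without advancing time (a new reading comes with each control period).
- arm.camera(name): name is "side" or "top"; returns the picture (480x640x3 uint8, red, green, blue); there is no depth.
- arm.camera_model(name): a dict with "mtx" (3x3 intrinsics, pixels), "rvec" (rotation vector, rad) and "tvec" (3), from world to camera coordinates, as OpenCV has them. Camera axes: x right, y down, z forward; pixel columns grow to the right and rows downward; lengths in m; the calibration is good to about 2 mm. A picture is of the moment at which its call begins. camera_model takes no time and is no camera call.
- arm.sign_off(): hands the job in; it is judged then, once.
The state is a dict: "time": time; "joint_positions": joint angles; "qvel": joint speeds; "effort": joint torques, N m; "tcp_pos": TCP position; "tcp_rot": TCP orientation; "ft_force": force on the tool from outside, world axes, zero at the start; "wrist_torque": the same for the moment, N m; "width": finger opening in m; "grip_force": force on a finger pad.
Only numpy, scipy, OpenCV 4.12 (cv2) and the standard library are available. Lean on these libraries where they do the work, as an engineer would, in place of code of your own. Each camera call takes 0.05 s, during which the arm holds its last target. There are 200 camera calls.

### The job

Pack up the mixer-attachment case on the wooden block using pushes of the fingertips only: first push the white upright flap inside it down until it lies flat over the beaters, and only then push the open lid over until the case is fully shut. Swing the lid over gently, without slamming it, and leave the jar, jug, spoon and jar lid standing or lying where they are; finish with the hand clear.

Things in the scene. Friction and masses are not known exactly. Their poses are not given: they have to be found in the camera images.
- case: Grey open plastic storage case, fixed on a thick wooden block (340 x 575 mm) whose top is 8 to 48 mm above the worktop; outer size 220 (its x) x 200 (its y) x 75 mm high, walls 6 mm, turned about the vertical by up to 0.75 rad. Origin: centre of its underside, on the block's top. The lid is hinged on its +y wall, the flap inside its -y wall. Two beaters and a dough hook lie in it, fixed.
- lid_hinge (a point): Middle of the lid's hinge line, which runs along the case's x axis at y = +100, z = 75.5 mm in the case frame. The stiff hinge (about 0.4 N m) holds the lid at any angle, so it does not fall: push it all the way, on its outer face, towards the case's -y and then down (3 to 6 N near the free edge). A raised flap blocks it.
- lid (a joint): Lid angle, rad: 0 = shut flat on the case, 1.57 = upright; starts at 1.5 to 1.85 (standing on edge or leaning outward, away from the case), stop at 1.9. Lid: grey panel 224 (along x) x 202 (hinge to free edge) x 8 mm, 0.3 kg; shut, it covers z = 75.5 to 83.5 mm in the case frame.
- lid_edge (a point): Middle of the lid's free edge, half-way through its thickness, 202 mm from the lid's hinge line. Its axes: y points from the free edge to the hinge, z out of the outer face (up when shut).
- flap_hinge (a point): Middle of the flap's hinge line, which runs along the case's x axis at y = -90, z = 52 mm in the case frame. The stiff hinge (about 0.1 N m) holds the flap at any angle: push it all the way down, on its outer face (the one facing away from the lid), towards the case's +y and then down (1 to 2 N near the free edge).
- flap (a joint): Flap angle, rad: 0 = folded down flat inside the case, 1.57 = upright; starts at 1.3 to 1.65, stop at 1.75. Flap: white plastic panel 140 (along x) x 115 (hinge to free edge) x 5 mm, 80 g; folded down, it covers z = 52 to 57 mm in the case frame, below the case's rim.
- flap_edge (a point): Middle of the flap's free edge, half-way through its thickness, 115 mm from the flap's hinge line. Its axes: y points from the hinge to the free edge, z out of the outer face (up when folded down).
- jar: Loose glass honey jar, 68 mm across, 95 mm high, upright, 0.45 kg, standing off the -y side of the case; origin at the centre of its underside. Leave alone.
- jug: Loose clear plastic measuring jug, about 100 mm across and 110 mm high with a handle to its +y, standing off the -y side of the case; origin at the centre of its underside. Leave alone.
- spoon: Loose steel spoon, about 190 mm long along its x, lying on the block off the +y side of the case. Leave alone.
- jarlid: Loose metal jar lid, 72 mm across, 12 mm high, lying off the +y side of the case; origin at the centre of its underside. Leave alone.

How it is judged:
On the way, in this order (a step that is already met when the one before it is completed fails the run):
1. the flap lies flat in the case while the lid still stands open (value of joint flap below 0.08 rad and value of joint lid above 1 rad), for 0.2 s.
2. the lid is shut over the folded flap (value of joint flap below 0.08 rad and value of joint lid below 0.05 rad), for 0.2 s.
At the end, for the whole second after the job is handed in: The flap is folded down (within 0.08 rad of flat) and the lid is shut over it (within 0.05 rad, about 10 mm at its edge) and at rest; jar, jug, spoon and jar lid are within 30 mm of where they were, jar and jug upright (all of step 2 and velocity of joint lid between -0.05 and 0.05 rad/s and distance of each of jar, jug, spoon, jarlid from where it was at the start of the episode below 0.03 m and angle between each of jar, jug's own z axis and vertical below 0.2 rad); the robot touches nothing.
It fails at once if the lid is swung over while the flap still stands up (value of joint lid below 0.8 rad and value of joint flap above 0.3 rad).
It fails at once if the lid is slammed (faster than 4 rad/s) (velocity of joint lid below -4 rad/s).
It fails at once if the jar, jug, spoon or jar lid is lifted, carried or pushed away (more than 30 mm) (distance of any of jar, jug, spoon, jarlid from where it was at the start of the episode above 0.03 m).
It also fails if it takes over 48 s, if anything falls off the work surface, if the arm or the gripper's body presses on something with over 40 N, if the wrist force passes 120 N, or if a joint passes its speed limit or range.

## Working session

There is one attempt and no reset: what is moved stays moved. The work goes in short steps, Python scripts to look and compute and a tool call to move; the robot and the scene stay as the last step left them, time stands still between calls to the robot, and variables do not carry over. Pictures are saved under pics/ and viewed, at most 10 in all, crops included, and the job is handed in when it is done.

Besides the shell and the picture viewer there is one more tool, called after ">>>" by a JSON object that holds its "api" and its "payload". step_arm: Moves the arm, as the interface text tells. Its arguments: {"type":"object","properties":{"increments":{"type":"array","items":{"type":"array"}}},"required":["increments"]}

```bash
mkdir -p pics; python3 - <<'E'
from plant import arm
import cv2
for n in("side","top"):
    cv2.imwrite(f"pics/{n}0.png",arm.camera(n)[:,:,::-1]); m=arm.camera_model(n); print(n,m)
s=arm.sense();print(s['time'],s['tcp_pos'],s['tcp_rot'])
E
```

```text
side {'mtx': array([[563.89856576,   0.        , 315.12507251],
       [  0.        , 563.89856576, 240.17788514],
       [  0.        ,   0.        ,   1.        ]]), 'rvec': array([ 1.88585405,  1.368285  , -0.6771595 ]), 'tvec': array([-0.23987128, -0.23379069,  1.74452253])}
top {'mtx': array([[469.96264212,   0.        , 310.71879974],
       [  0.        , 469.96264212, 237.23832174],
       [  0.        ,   0.        ,   1.        ]]), 'rvec': array([ 2.14022375, -2.08698928,  0.14192026]), 'tvec': array([0.0842604 , 0.56487975, 0.9776606 ])}
0.1 [ 0.17728769 -0.65112098  0.21799744] [ 9.91177281e-01  1.32541873e-01 -4.75118759e-05 -4.97662410e-04]
```

View pics/side0.png

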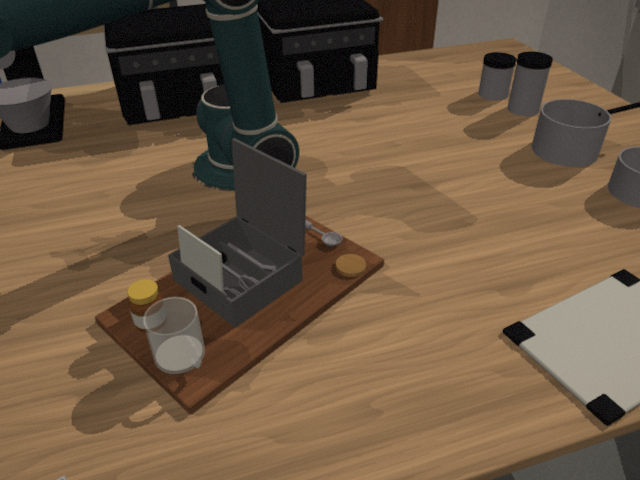

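View pics/top0.png

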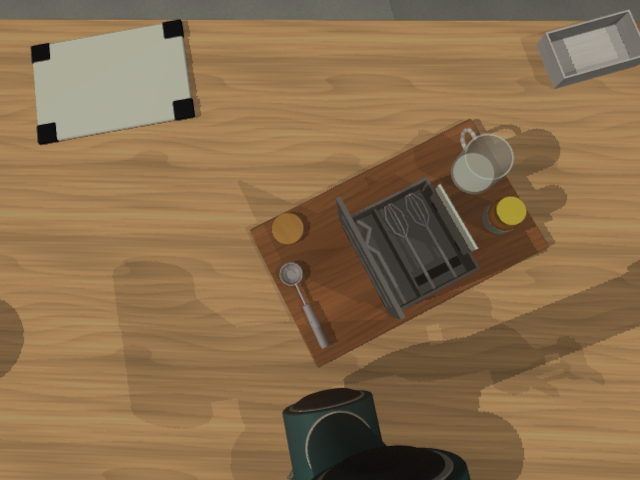

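The side view shows the case with the lid up at (270,195), the white flap at (200,257), and the jar and jug at (145,305) and (178,335). In the top view the flap is at (457,217), the lid line runs (340,200)-(400,318), and the jug and jar are at (485,160) and (508,212). I'll take enlarged crops next to pick corners.

```bash
python3 - <<'E'
import cv2
a=cv2.imread("pics/top0.png")[110:310,300:560]; cv2.imwrite("pics/topc.png",cv2.resize(a,None,fx=3,fy=3,interpolation=cv2.INTER_CUBIC))
a=cv2.imread("pics/side0.png")[135:415,95:395]; a=cv2.convertScaleAbs(a,alpha=1.6); cv2.imwrite("pics/sidec.png",cv2.resize(a,None,fx=2.1,fy=2.1,interpolation=cv2.INTER_CUBIC))
E
```

```text
(no output)
```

View pics/topc.png

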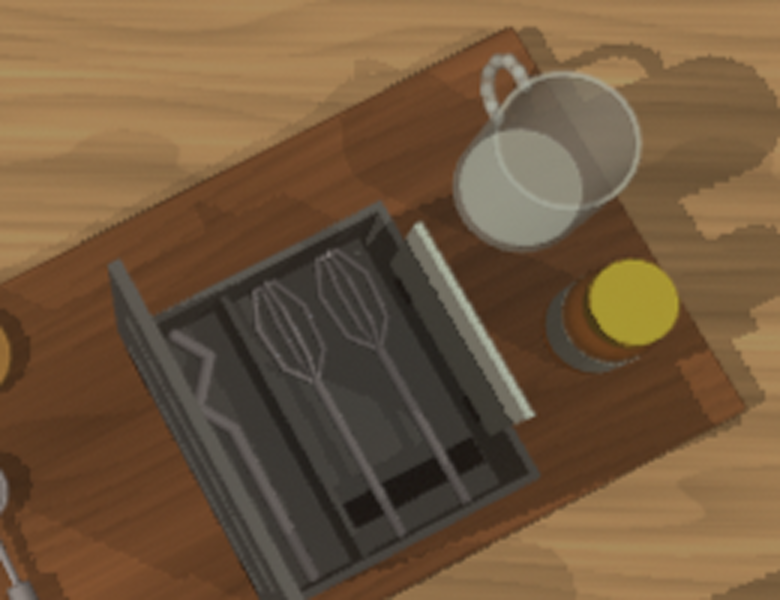

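View pics/sidec.png

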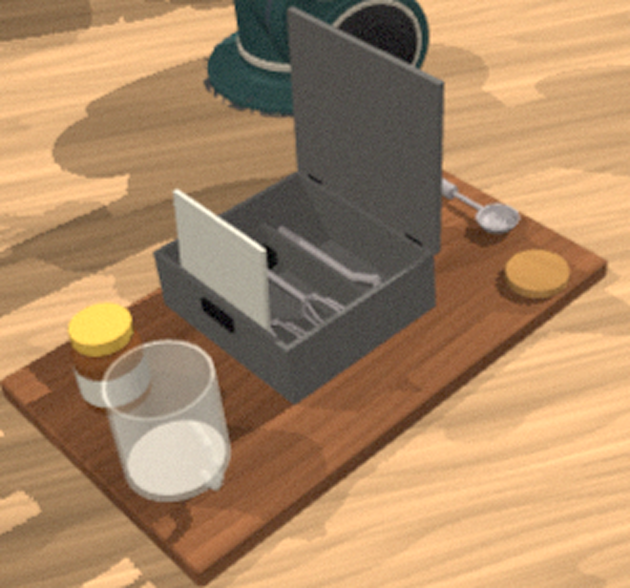

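```bash
cat > h.py <<'E'
import numpy as np, cv2
from plant import arm
M={n:arm.camera_model(n) for n in("side","top")}
def ray(n,p):
    m=M[n];R=cv2.Rodrigues(m['rvec'])[0]
    q=cv2.undistortPoints(np.array([[p]],float),m['mtx'],None)[0,0]
    return -R.T@np.ravel(m['tvec']),R.T@np.array([*q,1])
def onz(n,p,z):
    o,d=ray(n,p);return o+d*(z-o[2])/d[2]
def tri(pt,ps):
    o1,d1=ray('top',pt);o2,d2=ray('side',ps)
    k=np.linalg.lstsq(np.c_[d1,-d2],o2-o1,rcond=None)[0]
    a,b=o1+d1*k[0],o2+d2*k[1];return (a+b)/2,np.linalg.norm(a-b)
E
python3 - <<'E'
from h import *
np.set_printoptions(precision=4,suppress=True)
T=lambda u,v:(300+u/3,110+v/3)
S=lambda u,v:(95+u/2.1,135+v/2.1)
P={'rimA':(T(380,205),S(293,348)),'rimB':(T(538,472),S(158,260)),'flap-x':(T(530,416),S(175,192)),'flap+x':(T(417,225),S(269,268)),
'lid+x':(T(116,264),S(441,83)),'blk1':(T(512,28),S(203,570)),'blk2':(T(748,405),S(8,385)),'blk3':((250,229),S(605,266))}
W={}
for k,(a,b) in P.items(): W[k],e=tri(a,b);print(k,W[k],round(e,4))
n=np.linalg.norm
print('rim',n(W['rimA']-W['rimB']),'flap',n(W['flap-x']-W['flap+x']),'blk',n(W['blk1']-W['blk2']),n(W['blk1']-W['blk3']))
def yaw(d): return np.arctan2(d[1],d[0])
print(yaw(W['rimA']-W['rimB']),yaw(W['flap+x']-W['flap-x']),yaw(W['blk1']-W['blk2']),yaw(W['blk3']-W['blk1'])-np.pi/2)
h=.02
print('jartop',onz('top',T(635,302),h+.095),'jug',onz('top',T(518,188),h+.004),onz('top',T(568,140),h+.11))
E
```

```text
rimA [ 0.6874 -0.1418  0.0956] 0.0073
rimB [ 0.5015 -0.2496  0.0867] 0.0051
flap-x [ 0.5245 -0.2168  0.1849] 0.001
flap+x [ 0.6513 -0.15    0.1696] 0.0072
lid+x [0.5878 0.0444 0.2971] 0.0022
blk1 [ 0.8549 -0.2618  0.0196] 0.0059
blk2 [ 0.5634 -0.4232  0.0161] 0.0111
blk3 [0.5845 0.2377 0.0137] 0.0033
rim 0.2150719433742541 flap 0.1441249819025547 blk 0.333285028506779 0.5680100084461267
0.5254190509556634 0.4849184396264112 0.5055917585712134 0.4962501634800116
jartop [ 0.6153 -0.312   0.115 ] jug [ 0.7241 -0.2641  0.024 ] [ 0.7243 -0.2661  0.13  ]
```

Yaw comes out at about 0.50 and the case origin at about (0.547,-0.108) with h≈0.017. Rim, flap and block sizes check within 5 to 10 mm. First I turn the tool so its x lies along case +y and its y along case +x, then approach.

>>> {"api": "step_arm", "payload": {"increments": [[[0,0,-0.139],[0,0,0],0],[[0,0,-0.139],[0,0,0],0],[[0,0,-0.139],[0,0,0],0],[[0,0,-0.139],[0,0,0],0],[[0,0,-0.139],[0,0,0],0],[[0,0,-0.139],[0,0,0],0],[[0,0,-0.139],[0,0,0],0],[[0,0,-0.139],[0,0,0],0],[[0,0,-0.139],[0,0,0],0],[[0,0,-0.139],[0,0,0],0],[[0,0,-0.139],[0,0,0],0],[[0,0,-0.139],[0,0,0],0],[[0,0,-0.137],[0,0,0],0],[[0,0,0],[0,0,0],0]]}}

```text
time: 1.5
tcp_pos: [0.1773, -0.6512, 0.2183]
tcp_rot: [0.509, 0.861, 0.0, -0.0]
ft_force: [0.3, -0.2, -0.5]
width: 0.0003
grip_force: 0.0
```

>>> {"api": "step_arm", "payload": {"increments": [[[0,0,0],[0.5,2,0],0],[[0,0,0],[1,3.5,0],0],[[0,0,0],[1,3.5,0],0],[[0,0,0],[1,3.5,0],0],[[0,0,0],[1,3.5,0],0],[[0,0,0],[1,3.5,0],0],[[0,0,0],[1,3.5,0],0],[[0,0,0],[1,3.5,0],0],[[0,0,0],[1,3.5,0],0],[[0,0,0],[1,3.5,0],0],[[0,0,0],[1,3.5,0],0],[[0,0,0],[1,3.5,0],0],[[0,0,0],[1,3.5,0],0],[[0,0,0],[1,3.5,0],0],[[0,0,0],[1,3.5,0],0],[[0,0,0],[1,3.5,0],0],[[0,0,0],[1,3.5,0],0],[[0,0,0],[0,1,0],0],[[0,0,0],[0,0,0],0]]}}

```text
time: 3.4
tcp_pos: [0.6166, -0.2222, 0.2182]
tcp_rot: [0.51, 0.86, -0.0, -0.0]
ft_force: [-0.3, -0.2, -1.0]
width: 0.0002
grip_force: 0.0
```

```bash
cat >> h.py <<'E'
O=np.array([.5466,-.108,.017]);YAW=.50
def loc(p,o=None):
    o=O if o is None else o
    c,s=np.cos(YAW),np.sin(YAW);d=np.array(p)-o
    return np.array([c*d[0]+s*d[1],-s*d[0]+c*d[1],d[2]])
def st():
    from scipy.spatial.transform import Rotation as Rn
    s=arm.sense();R=Rn.from_quat(s['tcp_rot']).as_matrix()
    Rc=Rn.from_euler('z',-YAW).as_matrix()@R
    np.set_printoptions(precision=3,suppress=True)
    print('t',s['time'],'loc',loc(s['tcp_pos']),'w',np.array(s['tcp_pos']),'F',np.array(s['ft_force']),'q',np.array(s['joint_positions']));print('R in case',Rc.round(3).tolist())
E
python3 - <<'E'
from h import *
st()
cv2.imwrite("pics/top1.png",arm.camera('top')[:,:,::-1]);cv2.imwrite("pics/side1.png",arm.camera('side')[:,:,::-1])
a=cv2.imread("pics/top1.png")[60:400,240:640];b=cv2.imread("pics/side1.png")[50:390,60:460]
cv2.imwrite("pics/c1.png",np.hstack([a,b]))
E
```

```text
t 3.4 loc [ 0.007 -0.134  0.201] w [ 0.617 -0.222  0.218] F [-0.266 -0.187 -0.967] q [-0.385  0.074  1.487  0.     1.581 -0.884]
R in case [[0.001, 1.0, -0.0], [1.0, -0.001, 0.001], [0.001, -0.0, -1.0]]
```

View pics/c1.png

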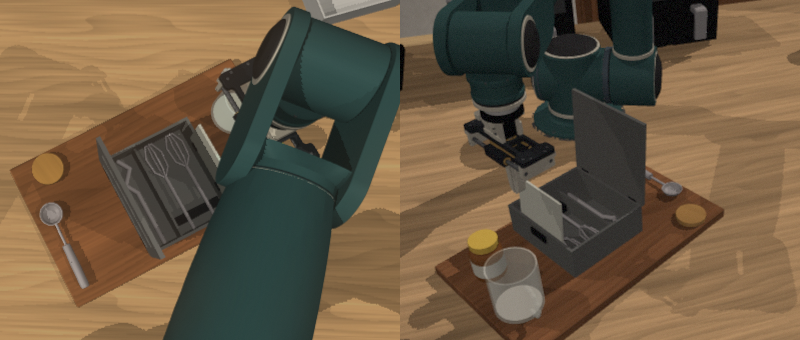

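The hand is above and in front of the flap (flap at (213,145) in the left crop), clear of the jar and jug. Next I tilt away from the lid, descend and touch the flap.

>>> {"api": "step_arm", "payload": {"increments": [[[0,0.117,0],[0,0,0],0],[[0,0.117,0],[0,0,0],0],[[0,0.116,0],[0,0,0],0],[[0,0,0],[-0.56,0,1.53],0],[[0,0,0],[-0.56,0,1.53],0],[[0,0,0],[-0.56,0,1.53],0],[[0,0,0],[0.94,0,0.34],0],[[0,0,0],[0.94,0,0.34],0],[[0,0,0],[0.94,0,0.34],0],[[0,0,0],[0.94,0,0.34],0]]}}

```text
time: 4.5
tcp_pos: [0.5966, -0.1875, 0.171]
tcp_rot: [0.502, 0.847, 0.089, -0.149]
ft_force: [0.1, -0.2, -0.4]
width: 0.0005
grip_force: 0.6
```

```bash
python3 -c "
from h import *
st()"
```

```text
t 4.5 loc [ 0.006 -0.094  0.154] w [ 0.597 -0.188  0.171] F [ 0.131 -0.168 -0.434] q [-0.443  0.2    1.454  0.207  1.768 -0.932]
R in case [[-0.001, 1.0, 0.001], [0.94, 0.001, 0.341], [0.341, 0.001, -0.94]]
```

>>> {"api": "step_arm", "payload": {"increments": [[[0,0,0],[0.9,0,0.47],0],[[0,0,0],[0.9,0,0.47],0],[[0,0,0],[0.9,0,0.47],0],[[0,0,0],[0.73,0,0.69],0],[[0,0,0],[0.73,0,0.69],0],[[0,0,0],[0.73,0,0.69],0],[[0,0,0],[0.49,0,0.87],0],[[0,0,0],[0.49,0,0.87],0],[[0,0,0],[0.49,0,0.87],0],[[0,0,0],[0.2,0,0.98],0],[[0,0,0],[0.2,0,0.98],0],[[0,0,0],[0.2,0,0.98],0],[[0,0,0],[0,0,1],0],[[0,0,0],[0,0,1],0]]}}

```text
time: 5.9
tcp_pos: [0.5472, -0.0978, 0.0893]
tcp_rot: [0.502, 0.847, 0.089, -0.15]
ft_force: [0.3, -1.0, 0.5]
width: 0.0005
grip_force: 0.4
```

```bash
python3 - <<'E'
from h import *
st()
cv2.imwrite("pics/side2.png",arm.camera('side')[:,:,::-1])
cv2.imwrite("pics/c2.png",cv2.resize(cv2.imread("pics/side2.png")[50:390,60:460],None,fx=1.7,fy=1.7))
E
```

```text
t 5.9 loc [0.005 0.009 0.072] w [ 0.547 -0.098  0.089] F [ 0.25  -1.006  0.51 ] q [-0.347  0.089  1.715  0.229  1.604 -0.87 ]
R in case [[0.0, 1.0, 0.0], [0.939, -0.0, 0.343], [0.343, 0.0, -0.939]]
```

View pics/c2.png

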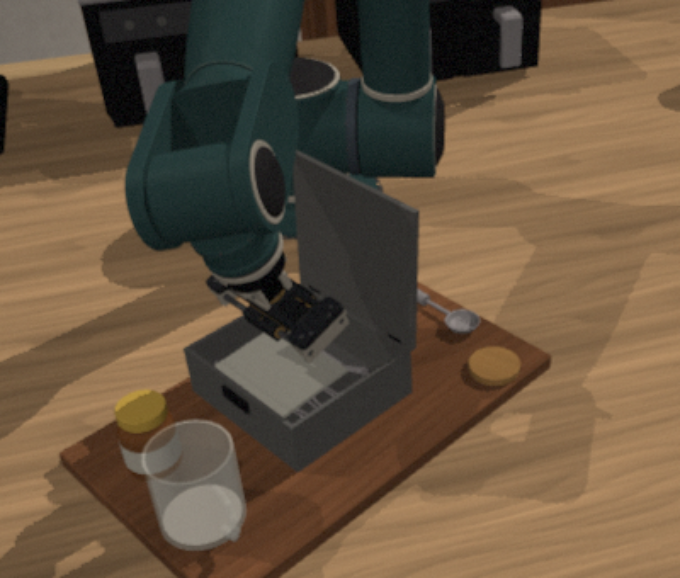

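The flap is nearly flat (white panel around (280,370)) and the lid is untouched. I press straight down in small steps.

>>> {"api": "step_arm", "payload": {"increments": [[[0,0,0],[-0.137,0,0.376],0],[[0,0,0],[-0.137,0,0.376],0],[[0,0,0],[-0.1,0,0.28],0]]}}

```text
time: 6.25
tcp_pos: [0.5478, -0.098, 0.0809]
tcp_rot: [0.502, 0.847, 0.089, -0.149]
ft_force: [-10.3, -0.0, 36.6]
width: 0.0004
grip_force: 17.8
```

>>> {"api": "step_arm", "payload": {"increments": [[[0,0,0],[-0.07,0,0.19],0],[[0,0,0],[-0.03,0,0.1],0]]}}

```text
time: 6.45
tcp_pos: [0.548, -0.098, 0.0804]
tcp_rot: [0.502, 0.847, 0.09, -0.149]
ft_force: [-17.2, 1.9, 48.2]
width: 0.0007
grip_force: 24.2
```

>>> {"api": "step_arm", "payload": {"increments": [[[0,0,0],[-0.035,0,0.1],0],[[0,0,0],[0,0,0],0]]}}

```text
time: 6.65
tcp_pos: [0.548, -0.098, 0.0803]
tcp_rot: [0.502, 0.847, 0.09, -0.149]
ft_force: [-18.2, 2.2, 49.7]
width: 0.0007
grip_force: 25.2
```

A hard stop with about 50 N means the flap is flat. I retract along the tool, stand it upright and go up.

>>> {"api": "step_arm", "payload": {"increments": [[[0,0,0],[0,0,-1],0],[[0,0,0],[0,0,-3],0],[[0,0,0],[0,0,-3.5],0],[[0,0,0],[0,0,-3.5],0],[[0,0,0],[0,0,-3.5],0],[[0,0,0],[0,0,-3.5],0],[[0,-0.117,0],[0,0,0],0],[[0,-0.117,0],[0,0,0],0],[[0,-0.116,0],[0,0,0],0],[[0,0,0],[0,0,-3.5],0],[[0,0,0],[0,0,-3.5],0],[[0,0,0],[0,0,-3.5],0],[[0,0,0],[0,0,0],0]]}}

```text
time: 7.95
tcp_pos: [0.5776, -0.1524, 0.3546]
tcp_rot: [0.51, 0.86, 0.001, 0.003]
ft_force: [-0.7, -0.4, 0.5]
width: 0.0003
grip_force: 0.0
```

```bash
python3 - <<'E'
from h import *
st()
cv2.imwrite("pics/side3.png",arm.camera('side')[:,:,::-1]);cv2.imwrite("pics/top3.png",arm.camera('top')[:,:,::-1])
a=cv2.imread("pics/top3.png")[60:400,240:640];b=cv2.imread("pics/side3.png")[50:390,60:460]
cv2.imwrite("pics/c3.png",np.hstack([a,b]))
E
```

```text
t 7.95 loc [ 0.006 -0.054  0.338] w [ 0.578 -0.152  0.355] F [-0.705 -0.415  0.465] q [-0.301 -0.061  1.404 -0.     1.791 -0.801]
R in case [[-0.0, 1.0, 0.005], [1.0, 0.0, -0.005], [-0.005, 0.005, -1.0]]
```

View pics/c3.png

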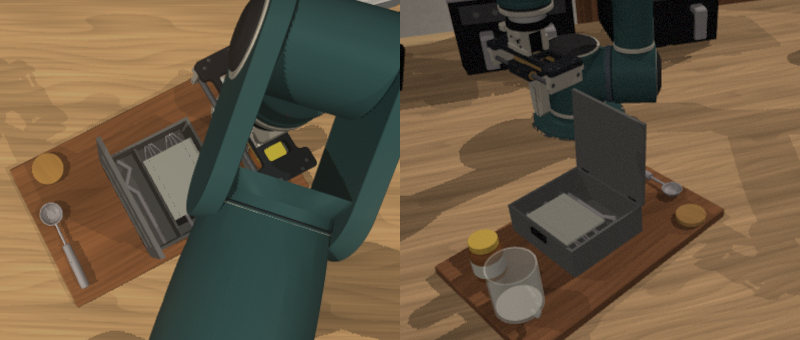

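The flap lies flat inside the case (white panel at (570,215) in the right half) and the lid still stands. Next I cross over the lid, descend behind it and approach.

>>> {"api": "step_arm", "payload": {"increments": [[[0,0,0],[3.2,0,0],0],[[0,0,0],[3.2,0,0],0],[[0,0,0],[3.2,0,0],0],[[0,0,0],[3.2,0,0],0],[[0,0,0],[3.2,0,0],0],[[0,0,0],[3.2,0,0],0],[[0,0,0],[3.2,0,0],0],[[0,0,0],[0,0,0],0],[[0,0,0],[0,0,2.9],0],[[0,0,0],[0,0,2.9],0],[[0,0,0],[0,0,2.9],0],[[0,0,0],[-1.1,0,0],0],[[0,0,0],[-1.1,0,0],0],[[0,0,0],[-1.1,0,0],0],[[0,0,0],[0,0,0],0]]}}

```text
time: 9.55
tcp_pos: [0.4864, 0.014, 0.2632]
tcp_rot: [0.511, 0.86, 0.0, 0.001]
ft_force: [0.1, 0.3, 0.1]
width: 0.0005
grip_force: 0.0
```

```bash
python3 - <<'E'
from h import *
st()
cv2.imwrite("pics/side4.png",arm.camera('side')[:,:,::-1])
cv2.imwrite("pics/c4.png",cv2.resize(cv2.imread("pics/side4.png")[20:390,60:460],None,fx=1.5,fy=1.5))
E
```

```text
t 9.55 loc [0.006 0.136 0.246] w [0.486 0.014 0.263] F [0.053 0.337 0.073] q [-0.024 -0.309  1.766 -0.     1.684 -0.522]
R in case [[0.002, 1.0, 0.001], [1.0, -0.002, -0.001], [-0.001, 0.001, -1.0]]
```

View pics/c4.png

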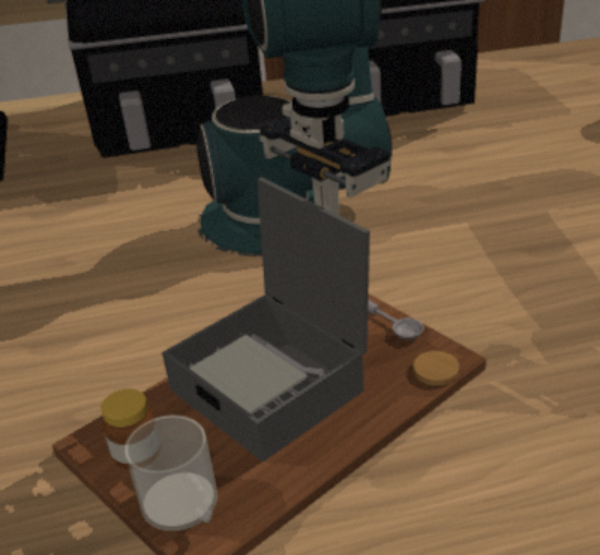

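The fingers are behind the lid near its top (fingertip around (325,205)) and the lid is untouched. I swing it gently.

>>> {"api": "step_arm", "payload": {"increments": [[[0,0,0],[-0.88,0,-0.1],0],[[0,0,0],[-0.88,0,-0.1],0],[[0,0,0],[-0.88,0,-0.1],0],[[0,0,0],[-0.88,0,-0.1],0],[[0,0,0],[-0.86,0,0],0],[[0,0,0],[-0.86,0,0.05],0],[[0,0,0],[-0.86,0,0.1],0],[[0,0,0],[-0.86,0,0.1],0],[[0,0,0],[-0.86,0,0.1],0],[[0,0,0],[-0.86,0,0.1],0],[[0,0,0],[-0.79,0,0.36],0],[[0,0,0],[-0.79,0,0.36],0],[[0,0,0],[-0.79,0,0.36],0],[[0,0,0],[-0.79,0,0.36],0],[[0,0,0],[-0.79,0,0.4],0],[[0,0,0],[-0.79,0,0.4],0]]}}

```text
time: 11.2
tcp_pos: [0.5499, -0.1028, 0.2386]
tcp_rot: [0.51, 0.86, -0.0, -0.0]
ft_force: [-1.4, 1.5, 0.7]
width: 0.0003
grip_force: 0.7
```

```bash
python3 - <<'E'
from h import *
st()
E
```

```text
t 11.2 loc [0.005 0.003 0.222] w [ 0.55  -0.103  0.239] F [-1.419  1.49   0.711] q [-0.23  -0.141  1.664  0.     1.619 -0.73 ]
R in case [[-0.0, 1.0, -0.0], [1.0, 0.0, 0.0], [0.0, -0.0, -1.0]]
```

>>> {"api": "step_arm", "payload": {"increments": [[[0,0,0],[-0.7,0,0.5],0],[[0,0,0],[-0.7,0,0.52],0],[[0,0,0],[-0.67,0,0.55],0],[[0,0,0],[-0.65,0,0.58],0],[[0,0,0],[-0.63,0,0.6],0],[[0,0,0],[-0.6,0,0.62],0],[[0,0,0],[-0.52,0,0.7],0],[[0,0,0],[-0.5,0,0.72],0],[[0,0,0],[-0.46,0,0.75],0],[[0,0,0],[-0.42,0,0.77],0],[[0,0,0],[-0.38,0,0.8],0],[[0,0,0],[-0.35,0,0.8],0],[[0,0,0],[-0.3,0,0.84],0],[[0,0,0],[-0.25,0,0.84],0],[[0,0,0],[-0.2,0,0.84],0],[[0,0,0],[-0.15,0,0.84],0]]}}

```text
time: 12.8
tcp_pos: [0.5856, -0.1681, 0.1258]
tcp_rot: [0.51, 0.86, -0.0, 0.0]
ft_force: [0.2, -0.1, 0.2]
width: 0.0006
grip_force: 0.3
```

>>> {"api": "step_arm", "payload": {"increments": [[[0,0,0],[0,0,0.4],0],[[0,0,0],[0,0,0.3],0],[[0,0,0],[0,0,0.2],0],[[0,0,0],[0,0,0.2],0]]}}

```text
time: 13.2
tcp_pos: [0.5856, -0.1679, 0.1157]
tcp_rot: [0.51, 0.86, 0.0, 0.0]
ft_force: [-0.0, -0.6, 0.4]
width: 0.0008
grip_force: 0.3
```

```bash
python3 - <<'E'
from h import *
st()
E
```

```text
t 13.2 loc [ 0.006 -0.071  0.099] w [ 0.586 -0.168  0.116] F [-0.046 -0.632  0.399] q [-0.321  0.02   1.711 -0.     1.41  -0.821]
R in case [[-0.0, 1.0, 0.0], [1.0, 0.0, -0.0], [-0.0, 0.0, -1.0]]
```

>>> {"api": "step_arm", "payload": {"increments": [[[0,0,0],[0,0,0.3],0],[[0,0,0],[0,0,0.3],0],[[0,0,0],[0,0,0.2],0]]}}

```text
time: 13.5
tcp_pos: [0.5855, -0.1678, 0.1073]
tcp_rot: [0.51, 0.86, 0.0, -0.0]
ft_force: [0.3, -0.4, 0.3]
width: 0.0008
grip_force: 0.3
```

>>> {"api": "step_arm", "payload": {"increments": [[[0,0,0],[0,0,0.2],0],[[0,0,0],[0,0,0.15],0]]}}

```text
time: 13.7
tcp_pos: [0.5857, -0.1679, 0.1058]
tcp_rot: [0.51, 0.86, 0.0, 0.0]
ft_force: [-14.0, 4.0, 29.5]
width: 0.0005
grip_force: 14.6
```

>>> {"api": "step_arm", "payload": {"increments": [[[0,0,0],[0,0,0.15],0],[[0,0,0],[0,0,0.1],0]]}}

```text
time: 13.9
tcp_pos: [0.5858, -0.168, 0.1056]
tcp_rot: [0.51, 0.86, 0.0, 0.001]
ft_force: [-22.7, 5.4, 46.3]
width: 0.0004
grip_force: 23.3
```

A hard stop at z=0.1056 matches the shut height. I retract and check.

>>> {"api": "step_arm", "payload": {"increments": [[[0,0,0],[0,0,-0.5],0],[[0,0,0],[0,0,-2],0],[[0,0,0],[0,0,-4],0],[[0,0,0],[0,0,-4],0],[[0,0,0],[0,0,-4],0],[[0,0,0],[0,0,-4],0],[[0,0,0],[0,0,-2],0],[[0,0,0],[0,0,0],0],[[0,0,0],[0,0,0],0]]}}

```text
time: 14.8
tcp_pos: [0.5855, -0.1679, 0.3058]
tcp_rot: [0.51, 0.86, -0.0, -0.0]
ft_force: [0.4, -0.2, 0.2]
width: 0.0007
grip_force: 0.0
```

```bash
python3 - <<'E'
from h import *
st()
cv2.imwrite("pics/side5.png",arm.camera('side')[:,:,::-1])
cv2.imwrite("pics/c5.png",cv2.resize(cv2.imread("pics/side5.png")[190:430,80:400],None,fx=2.4,fy=2.4,interpolation=cv2.INTER_CUBIC))
E
```

```text
t 14.8 loc [ 0.005 -0.071  0.289] w [ 0.586 -0.168  0.306] F [ 0.395 -0.237  0.23 ] q [-0.321 -0.037  1.459  0.     1.72  -0.821]
R in case [[-0.0, 1.0, -0.0], [1.0, 0.0, 0.0], [0.0, -0.0, -1.0]]
```

View pics/c5.png

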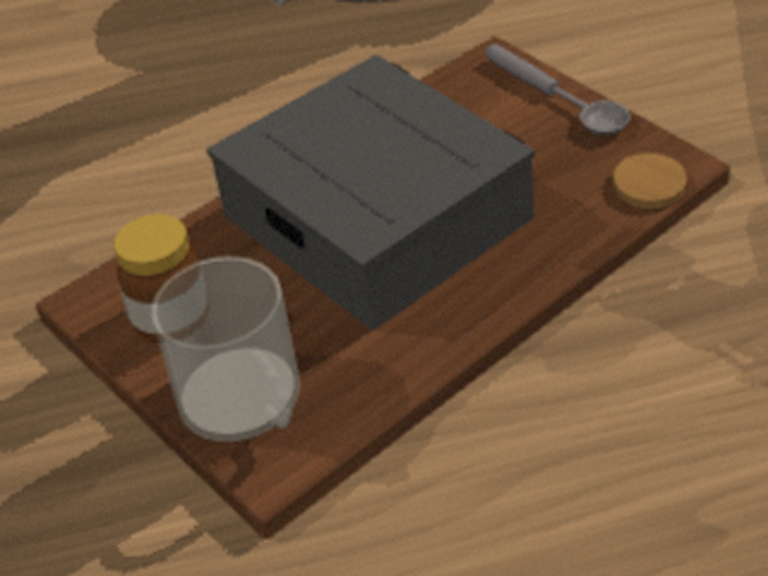

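The lid is flush on the case (around (370,150)). The jar, jug, spoon and jar lid are where they were, and the hand is clear.

```bash
python3 -c "
from plant import arm
print(arm.sign_off())"
```

```text
the job is handed in; nothing more can be done
None
```

The flap was pushed flat and then the lid swung gently shut over it, with jar, jug, spoon and jar lid undisturbed and the hand clear in the last picture; the job is handed in, but no verdict was returned.

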